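# Close the dryer's air filter housing

### The job

Close the open air filter housing: pick up the rectangular cover by the wing nut in its middle, set it down over the housing's centre stud so that it lies flat on the rim and in line with the housing, and only then turn the wing nut clockwise until it is snug against its stop, and let go. Leave the round cover, which belongs to another machine, where it lies.

Things in the scene. Friction and masses are not known exactly. Their poses are not given: they have to be found in the camera images.
- cover_grip (a point): Loose steel cover plate 100 (x) x 140 (y) x 6 mm with a dark wing nut on its middle. Point: on the nut's axis, 42 mm above the underside; axes of the plate, z up. Hub 27 mm wide, 6 to 20 mm up; above it the wings, a bar 10 x 50 mm, 20 to 52 mm up: grip its flats, tips above the hub. 18 mm bore from below, 17 mm deep. 0.34 kg. Half a turn makes no difference.
- wing_nut (a joint): Angle of the wing nut in the cover, rad. At 0 (loosest) the 50 mm wing bar lies along the cover's y axis, its 10 mm thickness along x. Grows as the nut turns clockwise seen from above, to a hard stop at 1.4 (snug). Starts between 0 and 0.2. Light friction (0.03 N m); stays where it is left.
- seat (a point): Fixed open grey filter housing, 100 (x) x 140 (y) mm, black spigot at +y. Point: on the stud's axis at rim height, 60 mm above the table; z up. Stud 10 mm thick, tapered tip, 16 mm above the rim. A flared 50 mm guide lug at the middle of each long side, 17 mm above the rim, 5 mm play each. Seated: plate on the rim, long sides parallel, cover_grip 42 mm above this point.
- round_cover: Cover of another machine, to be left alone: a loose round steel disc 116 mm across and 6 mm thick lying on the table, with a similar dark wing nut up to 52 mm high on its middle. Origin: centre of its underside.

How it is judged (in metres and radians):
On the way:
1. the rectangular cover is seated over the stud with its nut still loose (horizontal distance between cover_grip and seat below 0.01 m and z of cover_grip in the frame of seat below 0.046 m and angle between the y axis of cover_grip and the y axis of seat, either way round below 0.26 rad and value of joint wing_nut below 0.6 rad), for 0.2 s.
At the end, for the whole second after the job is handed in: The rectangular cover lies flat on the housing's rim over the stud (centre within 10 mm, height within 4 mm, level within about 3 degrees, in line with the housing within 15 degrees either way round) and the wing nut is turned to at least 1.2 of its 1.4 rad (horizontal distance between cover_grip and seat below 0.01 m and z of cover_grip in the frame of seat between 0.038 and 0.046 m and angle between cover_grip's own z axis and vertical below 0.06 rad and angle between the y axis of cover_grip and the y axis of seat, either way round below 0.26 rad and value of joint wing_nut above 1.2 rad); the robot touches nothing.
It fails at once if the round cover was moved by more than 30 mm (distance of round_cover from where it was at the start of the episode above 0.03 m).
It also fails if it takes over 48 s, if anything falls off the work surface, if the arm or the gripper's body presses on something with over 40 N, if the wrist force passes 120 N, or if a joint passes its speed limit or range.

### The arm

A 6-joint arm with a two-finger parallel gripper is mounted at the origin on a cart in front of the work surface, level with it; the furniture and walls round the work are solid. World frame = base frame: x ahead of the robot, y to its left, z up, the work surface at z = 0. Lengths are in mm, angles in rad, forces in N, time in s.
With the tool pointing down it reaches from about 425 to 1125 mm from the base axis. Payload 14.9 kg.
Tool frame: the origin (TCP) lies between the finger pads; the fingertips stand 25 mm ahead of it and the grasp point (between the pads) lies 6 mm ahead of it; y points along the fingers, x is the direction in which the jaws open and shut, and the axes are right-handed (so a half turn about y gives the same grasp; the last joint's range is limited). The gripper opens to 91 mm and grips with 3 to 60 N. Pads are 32 mm wide; open, the fingers measure 118 mm over their backs; the gripper's body (76 mm by 178 mm) begins 60 mm behind the grasp point.
Start: joints at [1.256, 0.379, 1.734, -0, 1.028, -0.033], TCP at [194.667, 672.401, 238.932] pointing down, gripper open.
Joint ranges: [-2.77, 2.77], [-0.74, 2.19], [0, 2.66], [-1.06, 4.2], [0.31, 2.87], [-3.08, 3.08]. Speed limits (rad/s): [1.89, 1.89, 2.39, 3.14, 3.14, 3.14].

### API

Orientations are given as a rotation vector (axis times angle).
In Python, from rig import get_state, optics, r gives the robot as it stands.
- The arm moves only by the tool jog_arm, never from a script. Its arguments are lists of equal length, an entry for each row: "offset": the shift along the tool's x, y, z in cm, a list of three; "dr": the turn, a rotation vector about the tool's x, y, z in degrees, a list of three; "jaw": the opening, from 0 (shut) to 1 (fully open). A call has 1 to 20 rows; each row shifts and turns the pose as measured when the row begins, along the tool's axes as they then stand; what a row does not reach is not made up. A row lasts 1/8 s, in which the tool goes at most 62.5 mm and 10.7 degrees, less where a joint would pass 70% of its speed; a pose out of reach is approached as far as the arm can. A call is refused whole if a number of a shift passes 6.25 or a number of a turn 10.7, either way. A call with a gripper value outside its range is refused whole. The fingers move at their own pace and stop on an object; the grip force is fixed at half the most. Time passes only in rows, so rows that do not move let the fingers close. It gives the time, the measured TCP pose, the force and the opening at its end, in the units of the state.
- get_state(): the state, without advancing time (a new reading comes with each control period).
- optics.get_image(name): name is "scene" or "top" or "wrist"; returns a dict with "image" (400x640x3 uint8, red, green, blue), "fx", "fy", "cx", "cy" (pixels), "distortion" ([k1, k2, p1, p2, k3] as OpenCV has them; the pictures are not rectified), "R" (3x3) and "t" (3): a world point X has camera coordinates R X + t; the wrist camera has in their place "T_tool_cam" (4x4, takes a point from camera to tool coordinates, whose origin is the TCP and whose axes are the tool frame's). Camera axes: x right, y down, z forward; pixel columns grow to the right and rows downward; lengths in mm; the calibration is good to about 2 mm. A picture is of the moment at which its call begins: read the wrist's pose just before it. There is no depth.
- r.close_job(): hands the job in, once; it reports no verdict.
The state is a dict: "time_s": time; "joints": joint angles; "joint_velocities": joint speeds; "joint_torque": joint torques, N m; "eef_pos": TCP position; "ee_rot": TCP orientation; "force": force on the tool from outside, world axes, zero at the start; "moment": the same for the moment, N m; "opening": finger opening in mm.
Only numpy, scipy, OpenCV 4.12 (cv2) and the standard library are available. Lean on these libraries where they do the work, as an engineer would, in place of code of your own. Each camera call takes 0.05 s, during which the arm holds its last target. There are 200 camera calls.

## Working session

There is one attempt and no reset: what is moved stays moved. The work goes in short steps, Python scripts to look and compute and a tool call to move; the robot and the scene stay as the last step left them, time stands still between calls to the robot, and variables do not carry over. Pictures are saved under pics/ and viewed, on a budget of 10 in all, crops included, one or two more only if the job needs it, and the job is handed in when it is done.

Besides the shell and the picture viewer there is one more tool, called after "Request:" as a command line: name --argument value ..., lists and objects as JSON in quotes. jog_arm: Moves the arm, as the interface text tells. Its arguments: {"type":"object","properties":{"offset":{"type":"array","items":{"type":"array","items":{"type":"number"}}},"dr":{"type":"array","items":{"type":"array","items":{"type":"number"}}},"jaw":{"type":"array","items":{"type":"number"}}},"required":["offset","dr","jaw"]}

```bash
ls; mkdir -p pics
python3 - <<'E'
from rig import get_state, optics, r
import cv2
print(get_state())
for n in ("top","scene"):
    d=optics.get_image(n); cv2.imwrite(f"pics/{n}0.png",d["image"][:,:,::-1])
    print(n,{k:v for k,v in d.items() if k!="image"})
E
```

```text
pics
{'time_s': 0.0, 'joints': array([ 1.25573096e+00,  3.79401640e-01,  1.73479727e+00, -3.00620137e-05,
        1.02849029e+00, -3.33163506e-02]), 'joint_velocities': array([ 0.00085856, -0.00132018,  0.00015481,  0.00094151,  0.00252159,
        0.00020993]), 'joint_torque': array([-8.25690859e-04, -7.63724470e+01, -4.34383786e+01,  6.51128241e-02,
        4.23725462e-02, -8.41329370e-05]), 'eef_pos': array([194.5306994 , 672.03368293, 238.28491174]), 'ee_rot': array([-1.33007086, -0.99855504,  1.00002406]), 'force': array([ 0.49014574,  1.01970159, -0.27284859]), 'moment': array([-0.02290042, -0.03689198, -0.02673328]), 'opening': 91.51018066756096}
top {'fx': 452.40269020908977, 'fy': 452.40269020908977, 'cx': 318.79404802749696, 'cy': 202.82559842418183, 'distortion': array([-0.05070466,  0.        ,  0.        ,  0.        ,  0.        ]), 'R': array([[-0.00401739, -0.99989672,  0.01379878],
       [-0.98711125,  0.00175763, -0.1600259 ],
       [ 0.15998511, -0.01426382, -0.98701637]]), 't': array([-40.02857953, 563.24604779, 944.51218183])}
scene {'fx': 445.4092012598156, 'fy': 445.4092012598156, 'cx': 316.2183930988649, 'cy': 192.33455682289448, 'distortion': array([0.03042523, 0.        , 0.        , 0.        , 0.        ]), 'R': array([[ 0.88638048, -0.46265946, -0.01660914],
       [-0.35175334, -0.64970967, -0.67390424],
       [ 0.30099706,  0.60317789, -0.73863199]]), 't': array([-469.03609141,  227.63892813,  944.07698806])}
```

View pics/top0.png

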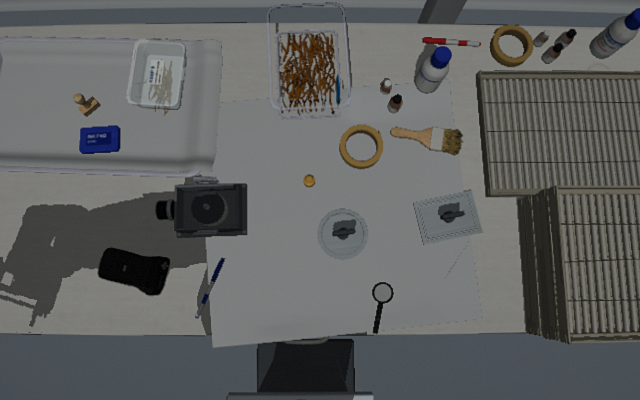

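View pics/scene0.png

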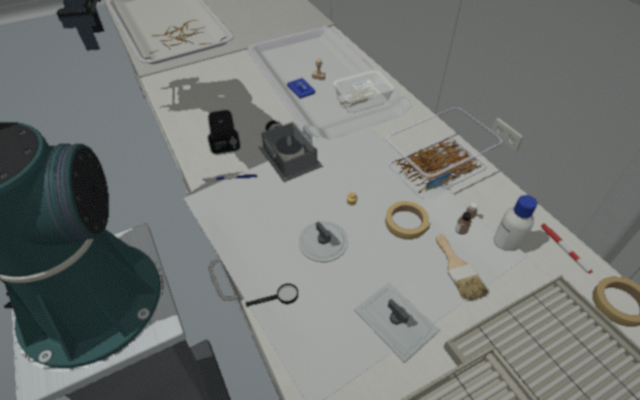

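The top view shows the housing at about (210,208) with its spigot to the left, the rectangular cover at (447,217) and the round cover at (343,233). The scene view agrees with this. Next I'll enlarge the cover and the housing.

```bash
cat > h.py <<'E'
import numpy as np, cv2
from scipy.spatial.transform import Rotation as Ro
def K(d): return np.array([[d["fx"],0,d["cx"]],[0,d["fy"],d["cy"]],[0,0,1]])
def topoint(d,uv,z,R=None,t=None):
    """pixels -> world points on plane z"""
    R=d["R"] if R is None else R; t=d["t"] if t is None else t
    p=cv2.undistortPoints(np.array(uv,float).reshape(-1,1,2),K(d),d["distortion"])[:,0]
    C=-R.T@t; w=np.c_[p,np.ones(len(p))]@R
    return C+w*((np.broadcast_to(z,len(p))-C[2])/w[:,2])[:,None]
def wristRt(d,s):
    T=np.eye(4); T[:3,:3]=Ro.from_rotvec(s["ee_rot"]).as_matrix(); T[:3,3]=s["eef_pos"]
    M=np.linalg.inv(T@d["T_tool_cam"]); return M[:3,:3],M[:3,3]
def proj(d,X,R=None,t=None):
    R=d["R"] if R is None else R; t=d["t"] if t is None else t
    return cv2.projectPoints(np.array(X,float).reshape(-1,1,3),cv2.Rodrigues(R)[0],t,K(d),d["distortion"])[0][:,0]
E
python3 - <<'E'
import cv2,numpy as np
a=cv2.imread("pics/top0.png")
f=lambda x,y:cv2.resize(a[y:y+75,x:x+100],None,fx=4,fy=4,interpolation=cv2.INTER_CUBIC)
im=np.hstack([f(400,180),f(155,170)])
cv2.imwrite("pics/crop.png",cv2.convertScaleAbs(im,alpha=1.8))
E
```

```text
(no output)
```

View pics/crop.png

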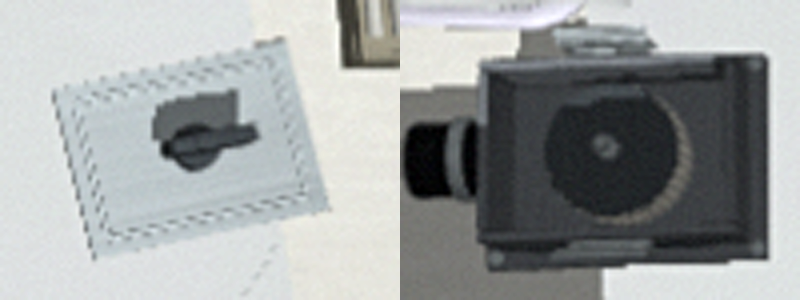

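```bash
cat > m.py <<'E'
from rig import get_state, optics, r
from h import *
d=optics.get_image("top")
c=np.array([(55,90),(285,38),(328,210),(95,258)])/4+[400,180]
P=topoint(d,c,6); print("cover",P.round(1),P.mean(0))
for i in range(4):
    v=P[(i+1)%4]-P[i]; print(np.linalg.norm(v).round(1),np.degrees(np.arctan2(v[1],v[0])).round(1))
w=topoint(d,np.array([(165,148),(257,130)])/4+[400,180],52); v=w[1]-w[0]
print("wing",w.round(1),np.degrees(np.arctan2(v[1],v[0])), np.linalg.norm(v))
h=np.array([(480,60),(768,55),(770,260),(482,242)]);h=(h-[400,0])/4+[155,170]
H=topoint(d,h,60); print("hous",H.round(1),H.mean(0))
for i in range(4):
    v=H[(i+1)%4]-H[i]; print(np.linalg.norm(v).round(1),np.degrees(np.arctan2(v[1],v[0])).round(1))
print("stud",topoint(d,[(206.25,206.75)],76))
print("round",topoint(d,[(343,233)],6))
s=get_state(); print(Ro.from_rotvec(s["ee_rot"]).as_matrix().round(3))
print(d["R"].T@-d["t"], optics.get_image("wrist")["T_tool_cam"].round(2))
E
python3 m.py
```

```text
cover [[ 569.9 -259.7    6. ]
 [ 600.1 -395.     6. ]
 [ 500.3 -414.2    6. ]
 [ 473.8 -278.9    6. ]] [ 536.0494611  -336.93926794    6.        ]
138.7 -77.4
101.6 -169.1
137.9 101.1
98.0 11.3
wing [[ 530.3 -308.4   52. ]
 [ 540.1 -359.8   52. ]] -79.2472333464113 52.32884792174105
hous [[600.6 270.8  60. ]
 [603.  114.1  60. ]
 [491.6 110.7  60. ]
 [501.4 265.1  60. ]] [549.15937442 190.17220028  60.        ]
156.6 -89.1
111.4 -178.2
154.6 86.4
99.3 3.3
stud [[550.21405078 197.08714839  76.        ]]
round [[500.50701758 -96.56437574   6.        ]]
[[ 0.278 -0.    -0.961]
 [ 0.961 -0.001  0.278]
 [-0.001 -1.     0.   ]]
[ 404.71781122  -27.54207029 1022.93527986] [[   1.      0.     -0.     -0.63]
 [   0.     -0.29    0.96 -145.18]
 [   0.     -0.96   -0.29   81.42]
 [   0.      0.      0.      1.  ]]
```

Request:
jog_arm --offset '[[0, 0, 0], [0, 0, 0], [0, 0, 0], [0, 0, 0], [0, 0, 0], [0, 0, 0], [0, 0, 0], [3.55, 0, -4.75], [3.55, 0, -4.75], [3.55, 0, -4.75], [3.55, 0, -4.75], [3.55, 0, -4.75], [3.55, 0, -4.75], [3.55, 0, -4.75], [3.55, 0, -4.75], [3.55, 0, -4.75], [3.55, 0, -4.75], [0, 0, 0]]' --dr '[[0, 10.6, 0], [0, 10.6, 0], [0, 10.6, 0], [0, 10.6, 0], [0, 10.6, 0], [0, 10.6, 0], [0, 10.6, 0], [0, 0, 0], [0, 0, 0], [0, 0, 0], [0, 0, 0], [0, 0, 0], [0, 0, 0], [0, 0, 0], [0, 0, 0], [0, 0, 0], [0, 0, 0], [0, 0, 0]]' --jaw '[1, 1, 1, 1, 1, 1, 1, 1, 1, 1, 1, 1, 1, 1, 1, 1, 1, 1]'

```text
time_s: 2.45
eef_pos: [544.3, 170.7, 238.2]
ee_rot: [-1.572, 0.022, -0.024]
force: [-0.3, -0.0, -0.1]
opening: 90.8
```

```bash
cat > snap.py <<'E'
import sys,pickle
from rig import get_state, optics
from h import *
s=get_state(); d=optics.get_image("wrist")
pickle.dump((s,d),open(f"pics/{sys.argv[1]}.pkl","wb"))
cv2.imwrite(f"pics/{sys.argv[1]}.png",cv2.convertScaleAbs(d["image"][:,:,::-1],alpha=1.6))
M=Ro.from_rotvec(s["ee_rot"]).as_matrix()
print(s["time_s"],s["eef_pos"].round(1),"yaw x",np.degrees(np.arctan2(M[1,0],M[0,0])).round(2),"down",M[:,1].round(3),s["force"].round(1),s["opening"],s["joints"].round(2))
E
python3 snap.py w1
```

```text
2.45 [544.3 170.7 238.2] yaw x -1.69 down [ 0.001 -0.002 -1.   ] [-0.3 -0.  -0.1] 90.76746251787476 [ 0.26  0.18  2.   -0.    0.96  0.29]
```

View pics/w1.png

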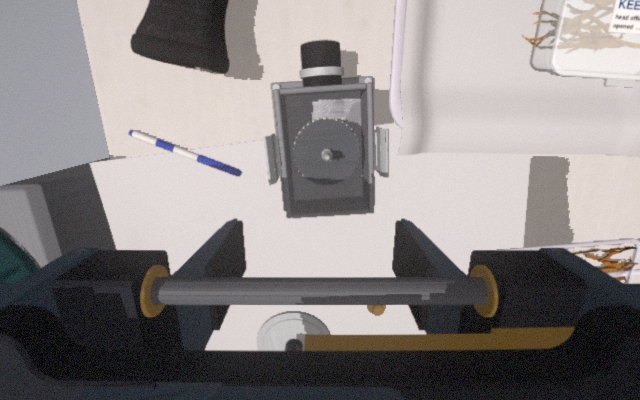

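The wrist view shows the housing clearly: stud tip near (327,153), rim corners near (274,80) and (373,78), spigot at the top. I'll enlarge it.

Run:
```python
import cv2
a=cv2.imread("pics/w1.png")[30:230,250:400]
cv2.imwrite("pics/w1c.png",cv2.resize(a,None,fx=3,fy=3,interpolation=cv2.INTER_CUBIC))
```

```text
(no output)
```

View pics/w1c.png

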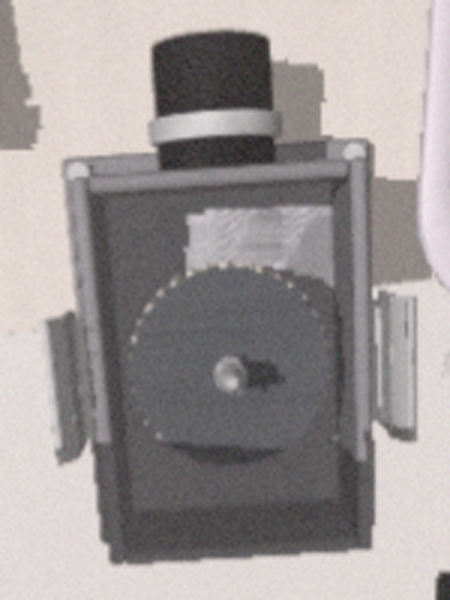

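```bash
cat > m2.py <<'E'
import pickle
from h import *
s,d=pickle.load(open("pics/w1.pkl","rb")); R,t=wristRt(d,s)
f=lambda a:(np.array(a,float)-1)/3+[250,30]
H=topoint(d,f([(62,162),(372,140),(371,548),(112,562)]),60,R,t); print(H.round(1),H.mean(0))
for i in range(4):
    v=H[(i+1)%4]-H[i]; print(np.linalg.norm(v).round(1),np.degrees(np.arctan2(v[1],v[0])).round(1))
print("stud",topoint(d,f([(230,372)]),76,R,t))
L=topoint(d,f([(63,462),(48,320),(392,436),(378,295)]),60,R,t);print("lug base?",L.round(1))
from rig import get_state
E
python3 m2.py
```

```text
[[500.  273.2  60. ]
 [602.8 277.1  60. ]
 [605.6 134.   60. ]
 [508.3 131.2  60. ]] [554.18373499 203.85883271  60.        ]
102.9 2.2
143.1 -88.9
97.3 -178.4
142.2 93.4
stud [[553.8827173  204.02261353  76.        ]]
lug base? [[492.8 170.5  60. ]
 [491.4 221.5  60. ]
 [612.2 176.7  60. ]
 [605.9 226.7  60. ]]
```

Request:
jog_arm --offset '[[0.1, 0, -5.6], [0.1, 0, -5.6], [0.1, 0, -5.6], [0.1, 0, -5.6], [0.1, 0, -5.6], [0.1, 0, -5.6], [0.1, 0, -5.6], [0.1, 0, -5.6], [0.1, 0, -5.6], [0, 0, 0], [0, 0, 0], [0, 0, 0]]' --dr '[[0, 0, 0], [0, 0, 0], [0, 0, 0], [0, 0, 0], [0, 0, 0], [0, 0, 0], [0, 0, 0], [0, 0, 0], [0, 0, 0], [0, -6.4, 0], [0, -6.4, 0], [0, 0, 0]]' --jaw '[1, 1, 1, 1, 1, 1, 1, 1, 1, 1, 1, 1]'

```text
time_s: 4.0
eef_pos: [540.8, -332.5, 238.0]
ee_rot: [-1.563, -0.17, 0.17]
force: [0.6, 0.4, -0.6]
opening: 91.1
```

```bash
python3 snap.py w2
```

```text
4.0 [ 540.8 -332.5  238. ] yaw x 12.4 down [ 0.     0.001 -1.   ] [ 0.6  0.4 -0.6] 91.12888086651523 [-0.59  0.28  1.87  0.    0.99 -0.81]
```

View pics/w2.png

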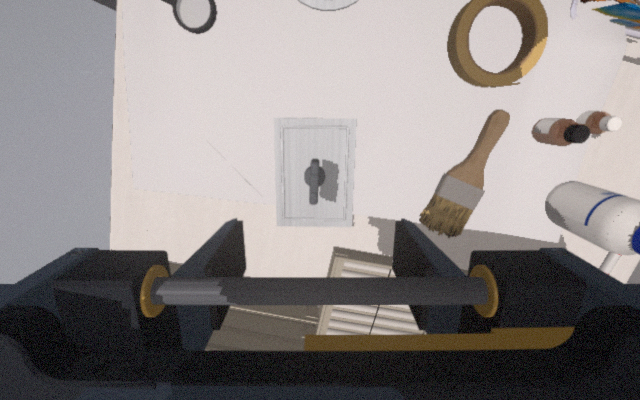

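The cover is at (275–355,118–227) and its wing bar runs from about (317,160) to (313,203). The crate starts near row 250. I'll enlarge this too.

Run:
```python
import cv2
a=cv2.imread("pics/w2.png")[110:235,265:365]
cv2.imwrite("pics/w2c.png",cv2.resize(a,None,fx=4,fy=4,interpolation=cv2.INTER_CUBIC))
```

```text
(no output)
```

View pics/w2c.png

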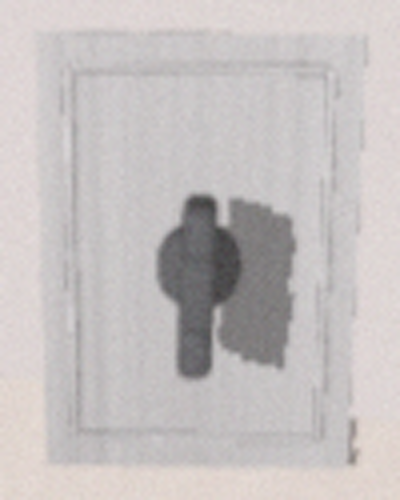

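```bash
cat > m3.py <<'E'
import pickle
from h import *
s,d=pickle.load(open("pics/w2.pkl","rb")); R,t=wristRt(d,s)
f=lambda a:(np.array(a,float)-1.5)/4+[265,110]
H=topoint(d,f([(38,34),(368,36),(352,464),(47,462)]),6,R,t); print(H.round(1),H.mean(0))
for i in range(4):
    v=H[(i+1)%4]-H[i]; print(np.linalg.norm(v).round(1),np.degrees(np.arctan2(v[1],v[0])).round(1))
w=topoint(d,f([(201,222),(193,378)]),52,R,t);v=w[1]-w[0]
print(w.round(1),w.mean(0),np.linalg.norm(v),np.degrees(np.arctan2(v[1],v[0])))
print("crate",topoint(d,[(333,248)],[60],R,t),topoint(d,[(333,248)],[0],R,t))
E
python3 m3.py
```

```text
[[ 475.  -279.6    6. ]
 [ 571.6 -258.9    6. ]
 [ 600.8 -393.5    6. ]
 [ 501.9 -414.6    6. ]] [ 537.32985427 -336.64238033    6.        ]
98.8 12.1
137.8 -77.8
101.1 -168.0
137.7 101.3
[[ 533.4 -316.1   52. ]
 [ 540.7 -360.6   52. ]] [ 537.02759844 -338.35228018   52.        ] 45.07526063289414 -80.68224471982387
crate [[ 574.39167723 -405.48043345   60.        ]] [[ 583.79994405 -433.76324024    0.        ]]
```

```bash
cat >> m3.py <<'E'
from rig import optics
dt=optics.get_image("top")
for z in (0,20,40,60,80,120): print(z,topoint(dt,[(486,194)],z,None,None).round(0),topoint(d,[(333,248)],z,R,t).round(0))
E
python3 m3.py | tail -6
```

```text
0 [[ 591. -431.   -0.]] [[ 584. -434.    0.]]
20 [[ 587. -424.   20.]] [[ 581. -424.   20.]]
40 [[ 583. -416.   40.]] [[ 578. -415.   40.]]
60 [[ 580. -408.   60.]] [[ 574. -405.   60.]]
80 [[ 576. -400.   80.]] [[ 571. -396.   80.]]
120 [[ 569. -384.  120.]] [[ 565. -377.  120.]]
```

Request:
jog_arm --offset '[[-0.45, 0, -0.4], [0, 4, 0], [0, 4, 0], [0, 4, 0], [0, 4, 0], [0, 0, 0]]' --dr '[[0, 2.4, 0], [0, 0, 0], [0, 0, 0], [0, 0, 0], [0, 0, 0], [0, 0, 0]]' --jaw '[1, 1, 0.7, 0.5, 0.4, 0.4]'

```text
time_s: 4.85
eef_pos: [538.0, -337.4, 75.6]
ee_rot: [-1.569, -0.124, 0.119]
force: [-0.5, 1.0, 0.3]
opening: 54.1
```

```bash
python3 snap.py w3
python3 - <<'E'
import cv2
a=cv2.imread("pics/w3.png")[60:400,140:500]
cv2.imwrite("pics/w3c.png",a)
E
```

```text
4.85 [ 538.  -337.4   75.6] yaw x 8.87 down [ 0.003 -0.001 -1.   ] [-0.5  1.   0.3] 54.11517374500873 [-0.6   0.5   1.92  0.    0.72 -0.75]
```

View pics/w3c.png

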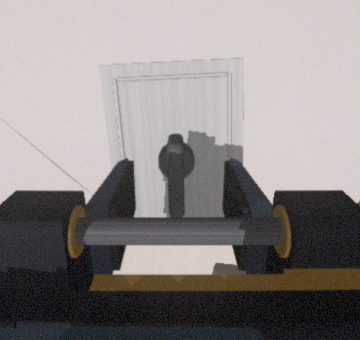

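The bar lies centred between the fingers, at crop (177,135–215). I'll go down to z of about 49 and grip.

Request:
jog_arm --offset '[[0, 1.4, 0], [0, 1.25, 0], [0, 0, 0], [0, 0, 0], [0, 0, 0], [0, 0, 0], [0, 0, 0], [0, 0, 0]]' --dr '[[0, 0, 0], [0, 0, 0], [0, 0, 0], [0, 0, 0], [0, 0, 0], [0, 0, 0], [0, 0, 0], [0, 0, 0]]' --jaw '[0.4, 0.4, 0.4, 0, 0, 0, 0, 0]'

```text
time_s: 5.9
eef_pos: [541.3, -339.7, 54.3]
ee_rot: [-1.574, -0.128, 0.113]
force: [-0.7, -0.5, -0.8]
opening: 9.9
```

Run:
```python
from rig import get_state, optics
for i in range(4):
    s=get_state(); print(s["eef_pos"].round(2),s["force"].round(1),s["opening"]); optics.get_image("wrist")
```

```text
[ 541.27 -339.69   54.28] [-0.7 -0.5 -0.8] 9.925946258785245
[ 541.3  -339.67   54.25] [-0.8 -1.2 -0.7] 9.936355196614276
[ 541.29 -339.67   54.23] [-0.   0.3 -1.3] 9.881069090642827
[ 541.34 -339.68   54.23] [-1.5 -0.6 -1.2] 10.114549116734148
```

Request:
jog_arm --offset '[[0, -1, 0], [0, -2, 0], [0, -3, 0], [0, -3.5, 0], [0, -3.5, 0], [0, -2.5, 0], [0, 0, 0], [0, 0, 0], [0, 0, 0], [0, 0, 0]]' --dr '[[0, 0, 0], [0, 0, 0], [0, 0, 0], [0, 0, 0], [0, 0, 0], [0, 0, 0], [0, 3.5, 0], [0, 3.5, 0], [0, 3, 0], [0, 0, 0]]' --jaw '[0, 0, 0, 0, 0, 0, 0, 0, 0, 0]'

```text
time_s: 7.35
eef_pos: [540.0, -338.6, 227.4]
ee_rot: [-1.581, 0.007, -0.034]
force: [-0.7, 0.8, -3.1]
opening: 9.7
```

```bash
python3 snap.py w4
```

```text
7.35 [ 540.  -338.6  227.4] yaw x -1.48 down [ 0.017 -0.01  -1.   ] [-0.7  0.8 -3.1] 9.688748949435158 [-0.6   0.29  1.88  0.    0.95 -0.57]
```

View pics/w4.png

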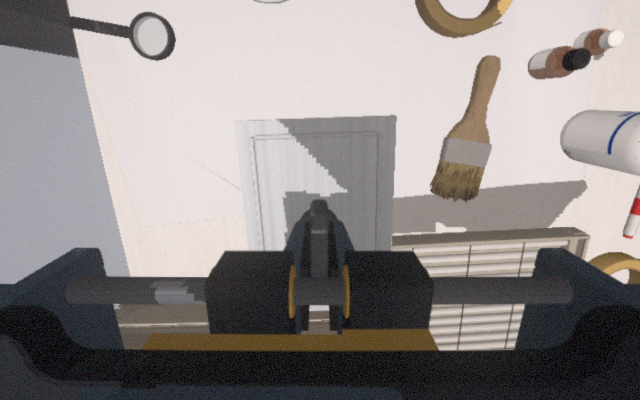

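Cover held; its far edge runs from (237,121) to (396,116). I'll compute the cover's pose in the tool frame and the shift needed.

```bash
cat > m4.py <<'E'
import pickle
from h import *
s,d=pickle.load(open("pics/w4.pkl","rb"))
M=np.linalg.inv(d["T_tool_cam"]); R,t=M[:3,:3],M[:3,3]
# plane tool y = 48.2: rotate axes so that tool y -> 'z'
p=cv2.undistortPoints(np.array([(237,121.),(396,116.)]).reshape(-1,1,2),K(d),d["distortion"])[:,0]
C=-R.T@t; w=np.c_[p,np.ones(2)]@R
P=C+w*((48.2-C[1])/w[:,1])[:,None]; print(P.round(1))
v=P[1]-P[0]; u=v/np.linalg.norm(v); n=np.array([-u[2],0,u[0]])
print(np.linalg.norm(v), "plate x rel tool x, deg towards tool z:",np.degrees(np.arctan2(v[2],v[0])),"centre tool",P.mean(0)-70*n)
Mt=Ro.from_rotvec(s["ee_rot"]).as_matrix(); print(Mt.round(3))
print("corr tilt tool rotvec deg", np.degrees(Mt.T@np.cross(Mt[:,1],[0,0,-1])))
E
python3 m4.py
```

```text
[[-49.7  48.2  71.7]
 [ 48.   48.2  74.8]]
97.79679321640988 plate x rel tool x, deg towards tool z: 1.7751884895083203 centre tool [ 1.32447215 48.2         3.27404714]
[[ 1.     0.017  0.026]
 [-0.026 -0.01   1.   ]
 [ 0.018 -1.    -0.01 ]]
corr tilt tool rotvec deg [ 5.71744192e-01 -5.24250468e-19  1.01765868e+00]
```

Request:
jog_arm --offset '[[0, 0, 0], [0.1, 0, 2], [0.1, 0, 3.4], [0.1, 0, 3.4], [0.1, 0, 3.4], [0.1, 0, 3.4], [0.1, 0, 3.4], [0.1, 0, 3.4], [0.1, 0, 3.4], [0.1, 0, 3.4], [0.1, 0, 3.4], [0.1, 0, 3.4], [0.1, 0, 3.4], [0.1, 0, 3.4], [0.1, 0, 3.4], [0.1, 0, 3.4], [0.1, 0, 3.4], [0, 0, 2], [0, 0, 0]]' --dr '[[0.6, -1.8, 1.0], [0, 0, 0], [0, 0, 0], [0, 0, 0], [0, 0, 0], [0, 0, 0], [0, 0, 0], [0, 0, 0], [0, 0, 0], [0, 0, 0], [0, 0, 0], [0, 0, 0], [0, 0, 0], [0, 0, 0], [0, 0, 0], [0, 0, 0], [0, 0, 0], [0, 0, 0], [0, 0, 0]]' --jaw '[0, 0, 0, 0, 0, 0, 0, 0, 0, 0, 0, 0, 0, 0, 0, 0, 0, 0, 0]'

```text
time_s: 9.78
eef_pos: [537.7, 242.5, 228.8]
ee_rot: [-1.568, -0.016, 0.027]
force: [0.3, -0.9, -3.6]
opening: 10.3
```

```bash
cat > st.py <<'E'
from rig import get_state
from h import *
import sys
s=get_state();M=Ro.from_rotvec(s["ee_rot"]).as_matrix()
print(s["time_s"],s["eef_pos"].round(1),"yaw",np.degrees(np.arctan2(M[1,0],M[0,0])).round(2),"F",s["force"].round(1),"mom",s["moment"].round(2),s["opening"])
print("tilt corr deg",np.degrees(M.T@np.cross(M[:,1],[0,0,-1])).round(2))
if len(sys.argv)>1: print("offset cm",(M.T@(np.array(sys.argv[1:],float)-s["eef_pos"])/10).round(2))
E
python3 st.py 553.3 200.7 130; python3 snap.py w5
python3 - <<'E'
import cv2
a=cv2.imread("pics/w5.png")[0:400,120:520]
cv2.imwrite("pics/w5c.png",a)
E
```

```text
9.775 [537.7 242.5 228.8] yaw 1.56 F [ 0.3 -0.9 -3.6] mom [-0.13 -0.02 -0.  ] 10.258867750446251
tilt corr deg [-0.17  0.   -0.43]
offset cm [ 1.52  9.85 -4.25]
9.775 [537.7 242.5 228.8] yaw x 1.56 down [-0.008  0.003 -1.   ] [ 0.3 -0.9 -3.6] 10.258867750446251 [0.38 0.22 1.96 0.01 0.96 0.35]
```

View pics/w5c.png

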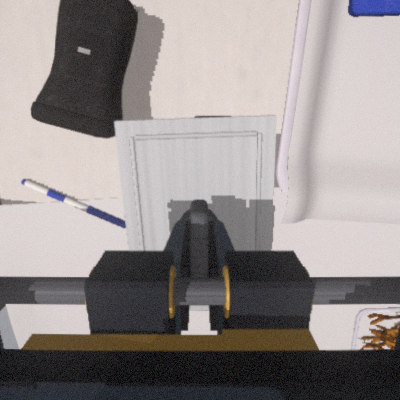

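Request:
jog_arm --offset '[[0.75, 0, -2.1], [0.75, 0, -2.1], [0, 2, 0], [0, 2, 0], [0, 2, 0], [0, 0, 0], [0, 0, 0]]' --dr '[[0, 1.2, 0], [0, 0, 0], [0, 0, 0], [0, 0, 0], [0, 0, 0], [-0.2, 0, -0.4], [0, 0, 0]]' --jaw '[0, 0, 0, 0, 0, 0, 0]'

```text
time_s: 10.7
eef_pos: [552.6, 192.0, 163.7]
ee_rot: [-1.573, 0.005, -0.0]
force: [0.5, 0.6, -3.9]
opening: 9.6
```

```bash
python3 st.py 553.3 200.7 142; python3 snap.py w6
```

```text
10.7 [552.6 192.  163.7] yaw -0.17 F [ 0.5  0.6 -3.9] mom [-0.12  0.09  0.01] 9.596790400616788
tilt corr deg [ 0.15  0.   -0.16]
offset cm [0.07 2.17 0.88]
10.7 [552.6 192.  163.7] yaw x -0.17 down [-0.003 -0.003 -1.   ] [ 0.5  0.6 -3.9] 9.596790400616788 [ 0.3   0.31  2.   -0.    0.84  0.3 ]
```

View pics/w6.png

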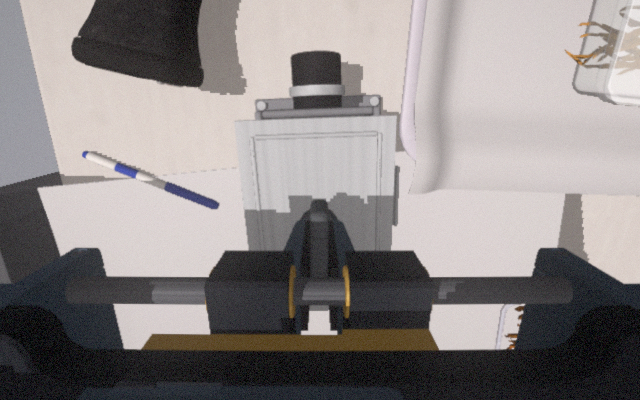

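The held plate's edge runs from (237,121) to (396,116), and the housing's far rim shows beyond it with outer corners near (256,101) and (382,97). I'll use that to cross-check the alignment.

Run:
```python
import pickle
from h import *
s,d=pickle.load(open("pics/w6.pkl","rb")); R,t=wristRt(d,s)
H=topoint(d,[(256,100),(382,96)],60,R,t); P=topoint(d,[(237,121),(396,116)],s["eef_pos"][2]-48.2,R,t)
for Q in (H,P):
    v=Q[1]-Q[0]; a=np.arctan2(v[1],v[0]); n=np.array([np.sin(a),-np.cos(a),0])
    print(Q.round(1),np.degrees(a).round(2),"centre",(Q.mean(0)+70*n).round(1))
```

```text
[[504.4 276.7  60. ]
 [602.2 279.4  60. ]] 1.59 centre [555.3 208.   60. ]
[[503.  263.7 115.5]
 [600.7 266.4 115.5]] 1.61 centre [553.8 195.1 115.5]
```

Request:
jog_arm --offset '[[0.1, 0, 1], [0, 1.2, 0], [0, 1.2, 0], [0, 0, 0]]' --dr '[[0, 0, 0], [0, 0, 0], [0, 0, 0], [0, 0, 0]]' --jaw '[0, 0, 0, 0]'

```text
time_s: 11.25
eef_pos: [554.1, 203.1, 139.1]
ee_rot: [-1.573, 0.003, -0.001]
force: [-0.6, -0.8, -3.8]
opening: 9.8
```

```bash
python3 st.py 553.4 201.9 114.3
```

```text
11.25 [554.1 203.1 139.1] yaw -0.15 F [-0.6 -0.8 -3.8] mom [-0.16  0.05  0.04] 9.7738306567936
tilt corr deg [ 0.11 -0.   -0.07]
offset cm [-0.06  2.48 -0.11]
```

Request:
jog_arm --offset '[[0, 0.6, -0.1], [0, 0.6, 0], [0, 0.5, 0], [0, 0, 0]]' --dr '[[0, 0, 0], [0, 0, 0], [0, 0, 0], [0, 0, 0]]' --jaw '[0, 0, 0, 0]'

```text
time_s: 11.75
eef_pos: [554.1, 201.6, 120.8]
ee_rot: [-1.573, 0.003, -0.001]
force: [0.2, -1.1, -4.1]
opening: 10.0
```

```bash
python3 st.py 553.4 201.9 114.3
```

```text
11.75 [554.1 201.6 120.8] yaw -0.15 F [ 0.2 -1.1 -4.1] mom [-0.27  0.09  0.  ] 10.045457376330168
tilt corr deg [ 0.13  0.   -0.09]
offset cm [-0.07  0.65  0.03]
```

The underside is at about 66.5, below the stud tip, and there's no contact force. The stud is in the bore, so I'll lower the last bit.

Request:
jog_arm --offset '[[0, 0.35, 0], [0, 0.3, 0], [0, 0.1, 0]]' --dr '[[0, 0, 0], [0, 0, 0], [0, 0, 0]]' --jaw '[0, 0, 0]'

```text
time_s: 12.12
eef_pos: [554.7, 200.9, 114.0]
ee_rot: [-1.574, 0.002, -0.001]
force: [-5.5, -2.9, 15.0]
opening: 9.9
```

```bash
python3 st.py 553.4 201.9 114.3
```

```text
12.125 [554.7 200.9 114. ] yaw -0.11 F [-5.5 -2.9 15. ] mom [-0.82  1.3   0.06] 9.877525351673484
tilt corr deg [ 0.2   0.   -0.04]
offset cm [-0.13 -0.03  0.1 ]
```

Contact came at the expected height (114). I'll open to let the cover settle flat, move the TCP 3 mm along the bar to centre it on the nut and 4 mm lower, then look.

Request:
jog_arm --offset '[[0, 0, 0], [0, 0, 0], [0, 0, 0], [0, 0.4, 0.35], [0, 0, 0]]' --dr '[[0, 0, 0], [0, 0, 0], [0, 0, 0], [0, 0, 0], [0, 0, 0]]' --jaw '[0.4, 0.4, 0.4, 0.4, 0.4]'

```text
time_s: 12.75
eef_pos: [555.5, 205.2, 110.3]
ee_rot: [-1.573, 0.001, -0.003]
force: [0.5, 0.1, 1.5]
opening: 36.3
```

```bash
python3 st.py 554.5 205 109.5; python3 snap.py w7
python3 - <<'E'
import cv2
a=cv2.imread("pics/w7.png")[30:330,170:470]
cv2.imwrite("pics/w7c.png",cv2.resize(a,None,fx=2,fy=2,interpolation=cv2.INTER_CUBIC))
E
```

```text
12.75 [555.5 205.2 110.3] yaw -0.13 F [0.5 0.1 1.5] mom [-0.12  0.1   0.  ] 36.268534842083554
tilt corr deg [0.14 0.   0.07]
offset cm [-0.1   0.08 -0.02]
12.75 [555.5 205.2 110.3] yaw x -0.13 down [ 0.001 -0.002 -1.   ] [0.5 0.1 1.5] 36.268534842083554 [ 0.32  0.4   2.   -0.    0.74  0.32]
```

View pics/w7c.png

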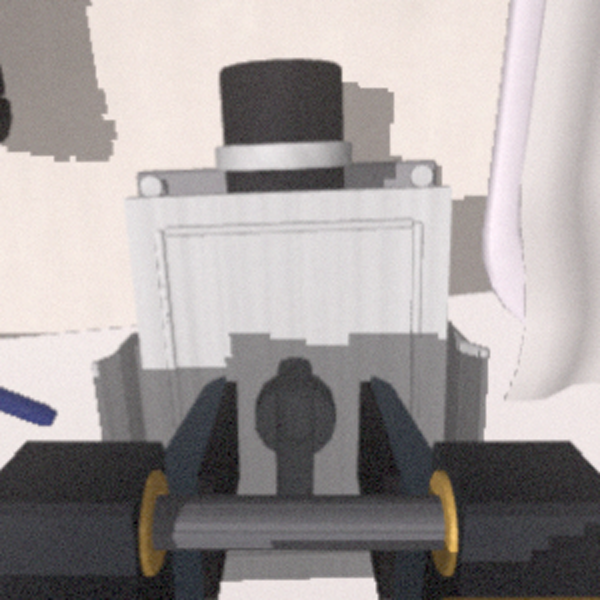

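Run:
```python
import pickle
from h import *
s,d=pickle.load(open("pics/w7.pkl","rb")); R,t=wristRt(d,s)
f=lambda a:(np.array(a,float)-.5)/2+[170,30]
H=topoint(d,f([(138,172),(440,162)]),60,R,t); P=topoint(d,f([(127,199),(449,187)]),66,R,t)
for Q in (H,P):
    v=Q[1]-Q[0]; a=np.arctan2(v[1],v[0]); n=np.array([np.sin(a),-np.cos(a),0])
    print(Q.round(1),np.linalg.norm(v),np.degrees(a).round(2),"centre",(Q.mean(0)+70*n).round(1))
c=f([(293,415)]);print("hub",topoint(d,c,80,R,t))
print("bar", topoint(d,f([(294,375),(294,490)]),112,R,t))
```

```text
[[506.8 280.   60. ]
 [600.1 282.8  60. ]] 93.35428309899427 1.72 centre [555.6 211.4  60. ]
[[504.4 272.2  66. ]
 [602.  275.6  66. ]] 97.64058141290862 1.97 centre [555.6 204.   66. ]
hub [[554.65468485 207.0780074   80.        ]]
bar [[555.22075701 232.56438777 112.        ]
 [555.09969384 199.90418027 112.        ]]
```

The plate lies between the lugs at about (555.6,204), yaw 2.0° against the rim's 1.7°, at rim height. Now I'll grip and turn clockwise.

Request:
jog_arm --offset '[[0, 0, 0], [0, 0, 0], [0, 0, 0], [0, 0, 0], [0, 0, 0], [0, 0, 0], [0, 0, 0]]' --dr '[[0, 0, 0], [0, 0, 0], [0, 0, 0], [0, 0, 0], [0, 6, 0], [0, 6, 0], [0, 0, 0]]' --jaw '[0, 0, 0, 0, 0, 0, 0]'

```text
time_s: 13.68
eef_pos: [555.4, 204.9, 110.4]
ee_rot: [-1.567, 0.169, -0.171]
force: [-1.3, 0.6, 0.2]
opening: 9.9
```

```bash
python3 st.py 555.3 205 110
```

```text
13.675 [555.4 204.9 110.4] yaw -12.4 F [-1.3  0.6  0.2] mom [-0.05  0.23 -0.02] 9.916681094595399
tilt corr deg [0.14 0.   0.08]
offset cm [-0.01  0.04  0.01]
```

Request:
jog_arm --offset '[[0, 0, 0], [0, 0, 0], [0, 0, 0], [0, 0, 0], [0, 0, 0], [0, 0, 0], [0, 0, 0], [0, 0, 0], [0, 0, 0]]' --dr '[[0, 7.5, 0], [0, 7.5, 0], [0, 7.5, 0], [0, 7.5, 0], [0, 7.5, 0], [0, 7.5, 0], [0, 7.5, 0], [0, 4, 0], [0, 0, 0]]' --jaw '[0, 0, 0, 0, 0, 0, 0, 0, 0]'

```text
time_s: 14.8
eef_pos: [555.4, 204.6, 110.4]
ee_rot: [-1.361, 0.937, -0.941]
force: [-0.2, -0.6, -0.6]
opening: 9.9
```

```bash
python3 st.py 555.3 205 110
```

```text
14.8 [555.4 204.6 110.4] yaw -69.26 F [-0.2 -0.6 -0.6] mom [-0.05  0.32 -0.02] 9.913133764510969
tilt corr deg [0.02 0.   0.18]
offset cm [-0.04  0.04  0.  ]
```

Request:
jog_arm --offset '[[0, 0, 0], [0, 0, 0], [0, 0, 0], [0, 0, 0]]' --dr '[[0, 3, 0], [0, 3, 0], [0, 3, 0], [0, 0, 0]]' --jaw '[0, 0, 0, 0]'

```text
time_s: 15.3
eef_pos: [555.4, 204.6, 110.5]
ee_rot: [-1.305, 1.048, -1.052]
force: [0.7, -1.2, 0.9]
opening: 10.0
```

```bash
python3 st.py 555.3 205 110
```

```text
15.3 [555.4 204.6 110.5] yaw -77.7 F [ 0.7 -1.2  0.9] mom [-0.06  0.36 -0.04] 9.953246822019553
tilt corr deg [-0.01  0.    0.18]
offset cm [-0.04  0.05 -0.  ]
```

Request:
jog_arm --offset '[[0, 0, 0], [0, 0, 0], [0, 0, 0]]' --dr '[[0, 2, 0], [0, 2, 0], [0, 0, 0]]' --jaw '[0, 0, 0]'

```text
time_s: 15.68
eef_pos: [555.3, 204.5, 110.4]
ee_rot: [-1.276, 1.1, -1.105]
force: [-0.4, -1.3, 0.0]
opening: 9.9
```

```bash
python3 st.py 555.3 205 110
```

```text
15.675 [555.3 204.5 110.4] yaw -81.72 F [-0.4 -1.3  0. ] mom [-0.14  0.36 -0.01] 9.944585351872128
tilt corr deg [-0.01  0.    0.19]
offset cm [-0.05  0.04  0.  ]
```

The estimated angle is at the stop. I'll release, retreat upward and check.

Request:
jog_arm --offset '[[0, 0, 0], [0, 0, 0], [0, 0, 0], [0, -2, 0], [0, -4, 0], [0, -4, 0], [0, -4, 0], [0, 0, 0]]' --dr '[[0, 0, 0], [0, 0, 0], [0, 0, 0], [0, 0, 0], [0, 0, 0], [0, 0, 0], [0, 0, 0], [0, 0, 0]]' --jaw '[0.5, 0.5, 0.5, 0.5, 0.5, 0.5, 0.5, 0.5]'

```text
time_s: 16.68
eef_pos: [555.8, 205.2, 260.5]
ee_rot: [-1.273, 1.097, -1.105]
force: [0.2, -0.3, -0.3]
opening: 45.5
```

```bash
python3 st.py; python3 snap.py w8
python3 - <<'E'
import cv2
a=cv2.imread("pics/w8.png")[50:250,220:420]
cv2.imwrite("pics/w8c.png",cv2.resize(a,None,fx=3,fy=3,interpolation=cv2.INTER_CUBIC))
E
```

```text
16.675 [555.8 205.2 260.5] yaw -81.65 F [ 0.2 -0.3 -0.3] mom [-0.1   0.22  0.03] 45.548960154291045
tilt corr deg [-0.21 -0.    0.14]
16.675 [555.8 205.2 260.5] yaw x -81.65 down [ 0.004 -0.002 -1.   ] [ 0.2 -0.3 -0.3] 45.548960154291045 [ 0.32  0.18  1.94 -0.    1.01  1.74]
```

View pics/w8c.png

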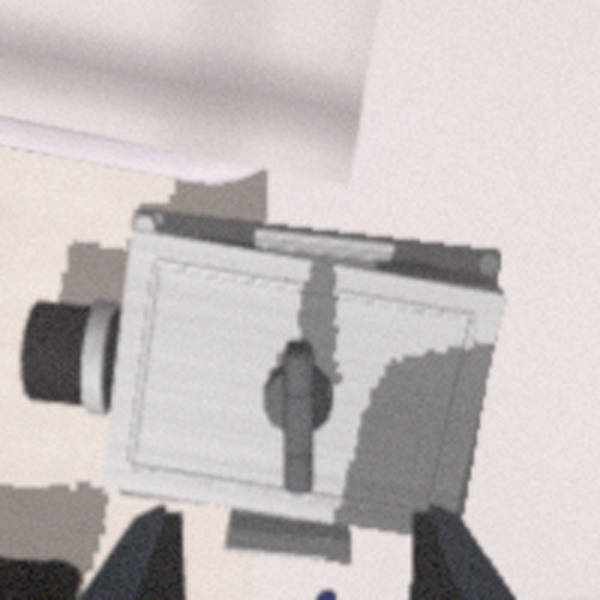

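Run:
```python
import pickle
from h import *
s,d=pickle.load(open("pics/w8.pkl","rb")); R,t=wristRt(d,s)
f=lambda a:(np.array(a,float)-1)/3+[220,50]
P=topoint(d,f([(130,230),(505,293),(460,533),(105,488)]),66,R,t);print(P.round(1),P.mean(0))
for i in range(4):
    v=P[(i+1)%4]-P[i]; print(np.linalg.norm(v).round(1),np.degrees(np.arctan2(v[1],v[0])).round(1))
H=topoint(d,f([(137,205),(500,250)]),60,R,t);v=H[1]-H[0];print("rim",H.round(1),np.degrees(np.arctan2(v[1],v[0])))
w=topoint(d,f([(300,365),(299,490)]),112,R,t);v=w[1]-w[0];print("bar",w.round(1),w.mean(0),np.degrees(np.arctan2(v[1],v[0])))
L=topoint(d,f([(255,230),(393,243),(228,515),(350,535)]),77,R,t);print("lug",L.round(1))
```

```text
[[607.5 272.5  66. ]
 [605.  133.2  66. ]
 [508.9 131.   66. ]
 [507.4 272.8  66. ]] [557.16480527 202.37917137  66.        ]
139.3 -91.0
96.1 -178.7
141.8 90.6
100.1 -0.2
rim [[616.2 271.8  60. ]
 [619.7 136.9  60. ]] -88.52410673074846
bar [[576.6 205.9 112. ]
 [533.8 199.9 112. ]] [555.17663072 202.9068575  112.        ] -172.0226784747686
lug [[614.8 227.3  77. ]
 [617.4 178.6  77. ]
 [507.5 223.4  77. ]
 [506.1 175.7  77. ]]
```

```bash
python3 -c "
from rig import r
print(r.close_job())"
```

```text
the job is handed in; nothing more can be done
None
```

I closed the housing and handed the job in at about 17 s of the 48 s allowed. The hand-in gives no verdict, so everything below comes from my own measurements.

I gripped the rectangular cover by its wing nut and lowered it over the stud. It met the rim at the expected height (TCP 114.0 mm against 114.3 mm, 15 N). I then let go so it could settle, gripped again, turned the nut clockwise and retreated 150 mm upward. I never went near the round cover, and its position was not checked again.

**Last checks, from the wrist camera:**
- **Centre:** the cover is at about (557, 202) mm and the stud at about (554, 204), so roughly 3 mm off against the 10 mm allowed.
- **Alignment:** the cover is about 2° off the housing's line.
- **Nut angle:** about 1.42 rad as measured, which within error is the 1.4 rad stop.
- **Contact:** gripper open and clear, with no force on the tool.

**Less certain:**
- **Stop not felt:** I saw no clear rise in torque at the stop. The tool turned about 3° further than the stop should allow, so the cover probably turned slightly with the nut.
- **Level not measured:** I inferred it from the contact height and the cover's apparent size.
- **Housing y position:** estimates ranged from 197 to 211 mm. I trusted the stud sighting from the wrist camera (204 mm), and the stud entering the bore without force agreed with it.
- **Picture budget:** I viewed 13 pictures, three over.

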